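# Find the sloppy carton stop and tag it

### The job

Try the two blue carton-stop posts on the packing bench for play, the left one first and then the right one as the robot sees them: take hold of the post and rock it about half a centimetre to the left, then as far to the right, and let go of it there. A sound post is stiff and springs back to its centre; a loose one gives easily and stays over. Lay the red tag ring over the loose post, flat on its foot, and leave that post standing off its centre.

Things in the scene. Friction and masses are not known exactly. Their poses are not given: they have to be found in the camera images.
- stop_a: carton-stop foot A: grey steel plate 80 x 80 x 12 mm bolted to the bench, a bolt head at each corner, its sides within 20 degrees of the bench's. One stop stands on the robot's left (+y), the other on its right (-y). Origin: centre of its underside on the bench; z up, y is the way the post can give (towards the robot's left). The blue post A stands at its centre in a rubber bush; either stop may be the one with the worn bush: they look the same
- post_a_top (a point): centre of the top of blue post A (square, 20 x 20 mm, sides along the foot's, with a white cap), 55 mm above the foot's top and 67 mm above the bench. The post stays upright and gives only along the foot's y, up to 9 mm either way; at the start it stands at the centre. Sound bush: pushes back with about 6 N at 5 mm and springs back when let go. Worn bush: the post is sloppy, gives to under 1 N and stays where it is let go
- stop_b: carton-stop foot B: grey steel plate 80 x 80 x 12 mm bolted to the bench, a bolt head at each corner, its sides within 20 degrees of the bench's. One stop stands on the robot's left (+y), the other on its right (-y). Origin: centre of its underside on the bench; z up, y is the way the post can give (towards the robot's left). The blue post B stands at its centre in a rubber bush; either stop may be the one with the worn bush: they look the same
- post_b_top (a point): centre of the top of blue post B (square, 20 x 20 mm, sides along the foot's, with a white cap), 55 mm above the foot's top and 67 mm above the bench. The post stays upright and gives only along the foot's y, up to 9 mm either way; at the start it stands at the centre. Sound bush: pushes back with about 6 N at 5 mm and springs back when let go. Worn bush: the post is sloppy, gives to under 1 N and stays where it is let go
- tag_ring: red plastic tag ring lying flat on the bench, between the two stops: outside diameter 62 mm, hole 46 mm, 24 mm high, 50 g. Origin: centre of its underside, z up. (A grey ring of the same size and a brown tape roll farther off are not wanted.)
There are look-alikes about, which are no part of the job. There is more than one size of the tag_ring; the one meant has the size given above.

How it is judged:
By the outcome, as a careful person would: the job done as asked, in the order asked, and still so for the second after the job is handed in, with the robot touching nothing.
It also fails if it takes over 64 s, if anything falls off the work surface, if the arm or the gripper's body presses on something with over 40 N, if the wrist force passes 120 N, or if a joint passes its speed limit or range.

### The arm

A 6-joint arm with a two-finger parallel gripper is mounted at the origin on the work surface. World frame = base frame: x ahead of the robot, y to its left, z up, the work surface at z = 0. Lengths are in m, angles in rad, forces in N, time in s.
With the tool pointing down it reaches from about 0.375 to 0.925 m from the base axis. Payload 5.7 kg.
Tool frame: the origin (TCP) lies midway between the tips of the shut fingers; the grasp point (between the pads) lies bot.tcp_to_grasp behind it (bot.tcp_to_grasp is the distance from the TCP to the grasp point, in m); z points along the fingers, x is the direction in which the jaws open and shut, and the axes are right-handed (so a half turn about z gives the same grasp; the last joint's range is limited). The gripper opens to 85 mm and grips with 20 to 120 N. Pads are 22 mm wide; open, the fingers measure 114 mm over their backs; the gripper's body (76 mm by 85 mm) begins 54 mm behind the grasp point. The pads swing forward as they close: fully open they stand 13 mm farther back than shut.
Start: joints at [-1.227, 0.359, 1.51, -0, 1.272, -0.115], TCP at [0.266, -0.538, 0.231] pointing down, gripper open.
Joint ranges: [-2.97, 2.97], [-1.01, 2.36], [0.21, 2.38], [-0.96, 4.11], [0.2, 2.71], [-2.98, 2.98]. Speed limits (rad/s): [2.39, 2.39, 3.14, 3.14, 3.14, 3.14].

### API

Orientations are given as a 3x3 rotation matrix whose columns are the frame's x, y, z axes.
In Python, from cell import bot gives the robot as it stands.
- The arm moves only by the tool send_rows, never from a script. Its argument "rows" is a list of rows, each an object with "dp": the shift along the world's x, y, z in cm, a list of three; "dr": the turn, a rotation vector about the world's x, y, z in rad, a list of three; "jaw": the opening, from 0 (shut) to 1 (fully open). A call has 1 to 20 rows; each row shifts and turns the commanded pose from where the row before left it; what a row does not reach is not made up. A row lasts 1/12 s, in which the tool goes at most 41.7 mm and 7.16 degrees, less where a joint would pass 70% of its speed; a pose out of reach is approached as far as the arm can. A call with a gripper value outside its range is refused whole. The fingers move at their own pace and stop on an object; "grip_force" is the grip in N (left out, the last holds). Time passes only in rows, so rows that do not move let the fingers close. It gives the time, the measured TCP pose, the force and the opening at its end, in the units of the state.
- bot.observe(): the state, without advancing time (a new reading comes with each control period).
- bot.camera(name): name is "scene" or "top"; returns the picture (480x640x3 uint8, red, green, blue); there is no depth.
- bot.camera_info(name): a dict with "fx", "fy", "cx", "cy" (pixels), "k1" (the pictures are not rectified: a ray, as slopes to the right and down, at radius r is drawn at 1 + k1 r^2 times it, then the intrinsics apply), "R" (3x3) and "t" (3): a world point X has camera coordinates R X + t. Camera axes: x right, y down, z forward; pixel columns grow to the right and rows downward; lengths in m; the calibration is good to about 2 mm. A picture is of the moment at which its call begins. camera_info takes no time and is no camera call.
- bot.sign_off(): hands the job in, once; it reports no verdict.
Trained networks look in the newest picture that a camera, given by its name, has taken for a name from the list of things; names that differ only in an ending like _2 or _b are one class to them, and where a whole thing is asked for, a point or a joint stands for the part that bears it (a point fixed in the world has none). Each returns a list of dicts, best first, with "confidence" (0 to 1); they miss things now and then, are a little off and sometimes report something else, mostly with a low value. They report only what shows in the picture. A call takes as long as a camera call. They do not tell look-alikes from the thing itself.
- bot.find_in(camera, name): "at" ([column, row] in pixels, amid what is visible of it).
- bot.regions_of(camera, name): "mask" (480x640 bool, what is visible of it) and "at" ([column, row] in pixels, amid what is visible of it).
The state is a dict: "clock": time; "joints": joint angles; "dq": joint speeds; "tau": joint torques, N m; "tcp_pos": TCP position; "tool_rot": TCP orientation; "force": force on the tool from outside, world axes, zero at the start; "torque": the same for the moment, N m; "finger_gap": finger opening in m.
Only numpy, scipy, OpenCV 4.12 (cv2) and the standard library are available. Lean on these libraries where they do the work, as an engineer would, in place of code of your own. Each camera call takes 0.05 s, during which the arm holds its last target. There are 200 camera calls.

## Working session

There is one attempt and no reset: what is moved stays moved. The work goes in short steps, Python scripts to look and compute and a tool call to move; the robot and the scene stay as the last step left them, time stands still between calls to the robot, and variables do not carry over. Pictures are saved under pics/ and viewed, about 8 in all and at most 12, crops included, and the job is handed in when it is done.

Besides the shell and the picture viewer there is one more tool, called after ">>>" as name(argument=value, ...), one argument or row to a line, values as JSON. send_rows: Moves the arm, as the interface text tells. Its arguments: {"type":"object","properties":{"rows":{"type":"array"},"grip_force":{"type":"number"}},"required":["rows"]}

```bash
mkdir -p pics
cat > h.py <<'E'
import numpy as np,cv2
from cell import bot
def ray(c,px,z):
    i=bot.camera_info(c);R=np.array(i["R"]);t=np.array(i["t"])
    d=np.array([(px[0]-i["cx"])/i["fx"],(px[1]-i["cy"])/i["fy"]]);u=d.copy()
    for _ in range(20):u=d/(1+i["k1"]*(u@u))
    v=R.T@np.array([u[0],u[1],1]);o=-R.T@t
    return o+v*(z-o[2])/v[2]
def snap(c,n):
    im=bot.camera(c);cv2.imwrite(f"pics/{n}.png",im[:,:,::-1]);return im
E
python3 - <<'E'
from h import *
print(bot.tcp_to_grasp)
for c in("top","scene"):
    snap(c,c+"0")
    i=bot.camera_info(c);print(c,i["fx"],-np.array(i["R"]).T@np.array(i["t"]))
    for n,z in(("stop_a",.012),("post_a_top",.067),("tag_ring",.024)):
        for d in bot.find_in(c,n):
            print(n,np.round(d["confidence"],2),np.round(d["at"]),np.round(ray(c,d["at"],z),4))
E
```

```text
0.0187
top 491.48682866178774 [0.43947166 0.0114032  0.84185278]
stop_a 0.82 [439. 217.] [ 0.5799 -0.2078  0.012 ]
stop_a 0.75 [204. 230.] [0.5558 0.1954 0.012 ]
post_a_top 0.48 [446. 212.] [ 0.5803 -0.2045  0.067 ]
tag_ring 0.88 [327. 284.] [ 0.4642 -0.0143  0.024 ]
tag_ring 0.73 [275. 166.] [0.6649 0.0747 0.024 ]
tag_ring 0.7 [301. 202.] [0.6038 0.0299 0.024 ]
scene 471.7321124582925 [1.19887756 0.18239526 0.54642771]
stop_a 0.77 [429. 282.] [0.5542 0.1963 0.012 ]
stop_a 0.58 [209. 249.] [ 0.5851 -0.2077  0.012 ]
post_a_top 0.82 [208. 235.] [ 0.6117 -0.1872  0.067 ]
tag_ring 0.95 [325. 276.] [0.6053 0.0239 0.024 ]
tag_ring 0.92 [356. 315.] [0.6811 0.0952 0.024 ]
tag_ring 0.73 [337. 234.] [0.4817 0.0113 0.024 ]
tag_ring 0.4 [432. 268.] [0.5271 0.1971 0.024 ]
```

View pics/top0.png

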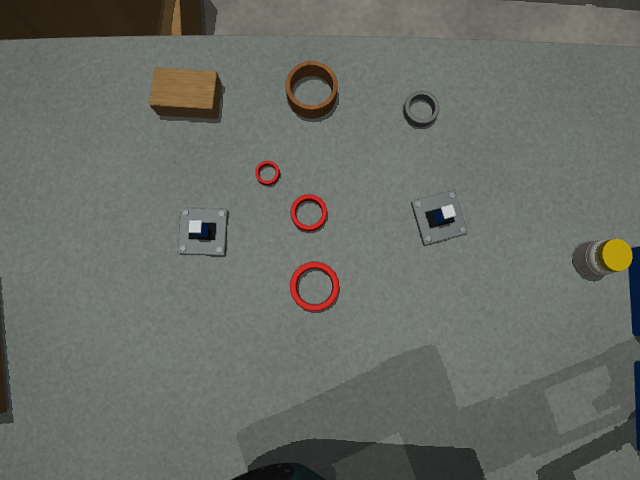

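View pics/scene0.png

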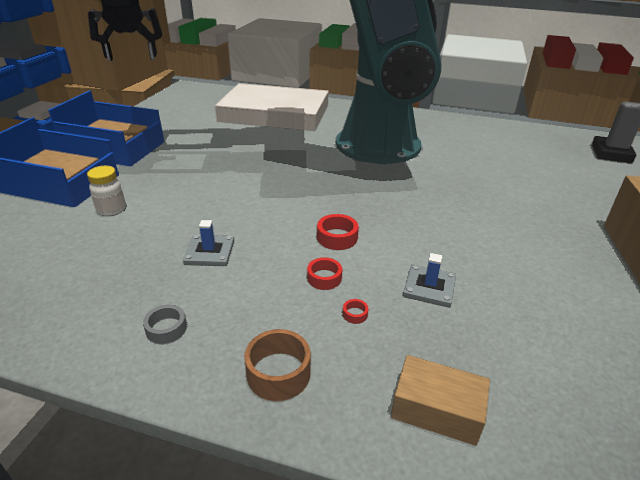

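The top view shows the left stop at (203,231), the right stop at (439,217), and red rings at (268,173), (309,213) and (315,287). The middle one, about 37 px or 62 mm across, is the right size. Next I measure the caps, plate angles and ring more precisely.

```bash
cat >> h.py <<'E'
def blob(mask,near,r):
    m=np.zeros(mask.shape,np.uint8);cv2.circle(m,tuple(int(v) for v in near),r,1,-1)
    m&=mask.astype(np.uint8);n,l,s,c=cv2.connectedComponentsWithStats(m)
    k=1+np.argmax(s[1:,4]);return (l==k).astype(np.uint8),c[k]
def white(im):
    a=im.astype(int);return a.min(2)>185
def red(im):
    a=im.astype(int);return (a[:,:,0]>110)&(a[:,:,1]<70)&(a[:,:,2]<70)
E
python3 - <<'E'
from h import *
im=bot.camera("top")
for nm,p,q in(("L",(195,226),(203,231)),("R",(448,212),(439,217))):
    m,c=blob(white(im),p,16);print(nm,"cap",m.sum(),c,np.round(ray("top",c,.067),4))
    for d in bot.regions_of("top","stop_a"):
        if np.hypot(*(np.array(d["at"])-q))<20:
            cs=max(cv2.findContours(d["mask"].astype(np.uint8),0,1)[0],key=len)
            pts=cv2.convexHull(cs)[:,0]
            w=np.array([ray("top",x,.012)[:2] for x in pts],np.float32)
            r=cv2.minAreaRect(w*1000);print("plate",np.round(r[0],1),np.round(r[1],1),round(r[2],1),d["confidence"])
for p in((309,213),(315,287),(268,173)):
    a=blob(red(im),p,30 if p[1]!=213 else 24)[0]
    pts=max(cv2.findContours(a,0,1)[0],key=len)[:,0]
    w=np.array([ray("top",x,.024)[:2] for x in pts],np.float32)*1000
    (x,y),rr=cv2.minEnclosingCircle(w);print("ring",x,y,2*rr)
s=bot.observe();print(s["tool_rot"],s["tcp_pos"])
E
```

```text
L cap 125 [194.456 226.016] [0.555  0.1989 0.067 ]
plate [555.  198.4] [80.6 80.7] 88.1 0.69
R cap 114 [448.15789474 210.87719298] [ 0.5814 -0.2089  0.067 ]
plate [ 580.7 -207.8] [80.2 81.2] 15.7 0.6
ring 586.720458984375 17.506696701049805 61.2309684753418
ring 462.4585876464844 7.514187335968018 81.5716781616211
ring 655.1788940429688 88.70326232910156 40.22853088378906
[[ 4.42863921e-01 -8.96588839e-01 -4.23052165e-05]
 [-8.96588831e-01 -4.42863923e-01  1.18877742e-04]
 [-1.25319911e-04 -1.47162783e-05 -9.99999992e-01]] [ 0.26570782 -0.53793152  0.23125352]
```

>>> send_rows(
  rows=[
    {"dp": [1.445, 3.685, -0.4], "dr": [0, 0, -0.0246], "jaw": 1},
    {"dp": [1.445, 3.685, -0.4], "dr": [0, 0, -0.0246], "jaw": 1},
    {"dp": [1.445, 3.685, -0.4], "dr": [0, 0, -0.0246], "jaw": 1},
    {"dp": [1.445, 3.685, -0.4], "dr": [0, 0, -0.0246], "jaw": 1},
    {"dp": [1.445, 3.685, -0.4], "dr": [0, 0, -0.0246], "jaw": 1},
    {"dp": [1.445, 3.685, -0.4], "dr": [0, 0, -0.0246], "jaw": 1},
    {"dp": [1.445, 3.685, -0.4], "dr": [0, 0, -0.0246], "jaw": 1},
    {"dp": [1.445, 3.685, -0.4], "dr": [0, 0, -0.0246], "jaw": 1},
    {"dp": [1.445, 3.685, -0.4], "dr": [0, 0, -0.0246], "jaw": 1},
    {"dp": [1.445, 3.685, -0.4], "dr": [0, 0, -0.0246], "jaw": 1},
    {"dp": [1.445, 3.685, -0.4], "dr": [0, 0, -0.0246], "jaw": 1},
    {"dp": [1.445, 3.685, -0.4], "dr": [0, 0, -0.0246], "jaw": 1},
    {"dp": [1.445, 3.685, -0.4], "dr": [0, 0, -0.0246], "jaw": 1},
    {"dp": [1.445, 3.685, -0.4], "dr": [0, 0, -0.0246], "jaw": 1},
    {"dp": [1.445, 3.685, -0.4], "dr": [0, 0, -0.0246], "jaw": 1},
    {"dp": [1.445, 3.685, -0.4], "dr": [0, 0, -0.0246], "jaw": 1},
    {"dp": [1.445, 3.685, -0.4], "dr": [0, 0, -0.0246], "jaw": 1},
    {"dp": [1.445, 3.685, -0.4], "dr": [0, 0, -0.0246], "jaw": 1},
    {"dp": [1.445, 3.685, -0.4], "dr": [0, 0, -0.0246], "jaw": 1},
    {"dp": [1.445, 3.685, -0.4], "dr": [0, 0, -0.0246], "jaw": 1},
  ],
  grip_force=20,
)

```text
clock: 2.22
tcp_pos: [0.5552, 0.2012, 0.1512]
tool_rot: [[-0.034, -0.999, 0.0], [-0.999, 0.034, 0.0], [-0.0, -0.0, -1.0]]
force: [1.9, 0.1, 0.2]
finger_gap: 0.0849
```

>>> send_rows(
  rows=[
    {"dp": [0, 0, -1.5], "dr": [0, 0, 0], "jaw": 1},
    {"dp": [0, 0, -2], "dr": [0, 0, 0], "jaw": 1},
    {"dp": [0, 0, -2], "dr": [0, 0, 0], "jaw": 1},
    {"dp": [0, 0, -2], "dr": [0, 0, 0], "jaw": 1},
    {"dp": [0, 0, -2], "dr": [0, 0, 0], "jaw": 1},
    {"dp": [0, 0, -1.5], "dr": [0, 0, 0], "jaw": 1},
    {"dp": [0, 0, -0.8], "dr": [0, 0, 0], "jaw": 1},
    {"dp": [0, 0, 0], "dr": [0, 0, 0], "jaw": 1},
    {"dp": [0, 0, 0], "dr": [0, 0, 0], "jaw": 1},
  ],
)

```text
clock: 2.97
tcp_pos: [0.5548, 0.1991, 0.0333]
tool_rot: [[-0.033, -0.999, -0.0], [-0.999, 0.033, 0.0], [-0.0, 0.0, -1.0]]
force: [-0.5, -0.2, 0.1]
finger_gap: 0.0856
```

Run:
```python
from h import *
s=bot.observe();print(s["clock"],s["tcp_pos"],s["force"])
a=bot.camera("scene")[220:340,350:510,::-1];b=bot.camera("top")[170:290,124:284,::-1]
cv2.imwrite("pics/l1.png",cv2.resize(np.hstack([a,b]),None,fx=2.5,fy=2.5))
```

```text
2.9667 [0.5548001  0.1990852  0.03332624] [-0.51140356 -0.24072337  0.0737167 ]
```

View pics/l1.png

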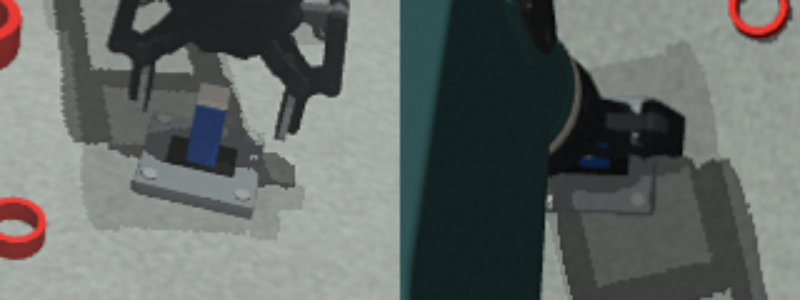

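The jaws straddle the left post: in the crop the post is at about (207,130) and the fingers at (140,90) and (288,115). Closing.

>>> send_rows(
  rows=[
    {"dp": [0, 0, 0], "dr": [0, 0, 0], "jaw": 0},
    {"dp": [0, 0, 0], "dr": [0, 0, 0], "jaw": 0},
    {"dp": [0, 0, 0], "dr": [0, 0, 0], "jaw": 0},
    {"dp": [0, 0, 0], "dr": [0, 0, 0], "jaw": 0},
    {"dp": [0, 0, 0], "dr": [0, 0, 0], "jaw": 0},
    {"dp": [0, 0, 0], "dr": [0, 0, 0], "jaw": 0},
    {"dp": [0, 0, 0], "dr": [0, 0, 0], "jaw": 0},
    {"dp": [0, 0, 0], "dr": [0, 0, 0], "jaw": 0},
    {"dp": [0, 0, 0], "dr": [0, 0, 0], "jaw": 0},
    {"dp": [0, 0, 0], "dr": [0, 0, 0], "jaw": 0},
  ],
)

```text
clock: 3.9
tcp_pos: [0.5548, 0.1991, 0.0335]
tool_rot: [[-0.033, -0.999, 0.0], [-0.999, 0.033, 0.0], [-0.0, -0.0, -1.0]]
force: [-0.4, -0.8, 5.3]
finger_gap: 0.0196
```

>>> send_rows(
  rows=[
    {"dp": [0, 0.11, 0], "dr": [0, 0, 0], "jaw": 0},
    {"dp": [0, 0.11, 0], "dr": [0, 0, 0], "jaw": 0},
    {"dp": [0, 0.11, 0], "dr": [0, 0, 0], "jaw": 0},
    {"dp": [0.02, 0.11, 0], "dr": [0, 0, 0], "jaw": 0},
    {"dp": [0, 0.11, 0], "dr": [0, 0, 0], "jaw": 0},
    {"dp": [0, 0, 0], "dr": [0, 0, 0], "jaw": 0},
    {"dp": [0, 0, 0], "dr": [0, 0, 0], "jaw": 0},
    {"dp": [0, 0, 0], "dr": [0, 0, 0], "jaw": 0},
  ],
)

```text
clock: 4.57
tcp_pos: [0.5549, 0.2034, 0.0335]
tool_rot: [[-0.033, -0.999, -0.0], [-0.999, 0.033, -0.002], [0.002, -0.0, -1.0]]
force: [-0.4, -7.0, 6.8]
finger_gap: 0.0198
```

>>> send_rows(
  rows=[
    {"dp": [0, -0.22, 0], "dr": [0, 0, 0], "jaw": 0},
    {"dp": [-0.02, -0.22, 0], "dr": [0, 0, 0], "jaw": 0},
    {"dp": [0, -0.22, 0], "dr": [0, 0, 0], "jaw": 0},
    {"dp": [-0.02, -0.22, 0], "dr": [0, 0, 0], "jaw": 0},
    {"dp": [0, -0.22, 0], "dr": [0, 0, 0], "jaw": 0},
    {"dp": [0, 0, 0], "dr": [0, 0, 0], "jaw": 0},
    {"dp": [0, 0, 0], "dr": [0, 0, 0], "jaw": 0},
    {"dp": [0, 0, 0], "dr": [0, 0, 0], "jaw": 0},
  ],
)

```text
clock: 5.23
tcp_pos: [0.5546, 0.1945, 0.0335]
tool_rot: [[-0.034, -0.999, 0.0], [-0.999, 0.034, 0.002], [-0.002, -0.0, -1.0]]
force: [-1.1, 4.3, 4.3]
finger_gap: 0.0196
```

The left post pushes back (-7 N to the left, +4.3 N to the right), so it is sound. I nudge it 0.6 mm further right to equal the left stroke, then release and rise.

>>> send_rows(
  rows=[
    {"dp": [0, -0.07, 0], "dr": [0, 0, 0], "jaw": 0},
    {"dp": [0, 0, 0], "dr": [0, 0, 0], "jaw": 0},
    {"dp": [0, 0, 0], "dr": [0, 0, 0], "jaw": 0},
    {"dp": [0, 0, 0], "dr": [0, 0, 0], "jaw": 0},
  ],
)

```text
clock: 5.57
tcp_pos: [0.5547, 0.194, 0.0335]
tool_rot: [[-0.034, -0.999, 0.001], [-0.999, 0.034, 0.002], [-0.002, -0.0, -1.0]]
force: [-1.6, 5.0, 5.6]
finger_gap: 0.0196
```

>>> send_rows(
  rows=[
    {"dp": [0, 0, 0], "dr": [0, 0, 0], "jaw": 1},
    {"dp": [0, 0, 0], "dr": [0, 0, 0], "jaw": 1},
    {"dp": [0, 0, 0], "dr": [0, 0, 0], "jaw": 1},
    {"dp": [0, 0, 0], "dr": [0, 0, 0], "jaw": 1},
    {"dp": [0, 0, 0], "dr": [0, 0, 0], "jaw": 1},
    {"dp": [0, 0, 0], "dr": [0, 0, 0], "jaw": 1},
    {"dp": [0, 0, 0], "dr": [0, 0, 0], "jaw": 1},
    {"dp": [0, 0, 1], "dr": [0, 0, 0], "jaw": 1},
    {"dp": [0, 0, 2.5], "dr": [0, 0, 0], "jaw": 1},
    {"dp": [0, 0, 3], "dr": [0, 0, 0], "jaw": 1},
    {"dp": [0, 0, 3], "dr": [0, 0, 0], "jaw": 1},
    {"dp": [0, 0, 2], "dr": [0, 0, 0], "jaw": 1},
  ],
)

```text
clock: 6.57
tcp_pos: [0.5556, 0.1931, 0.1518]
tool_rot: [[-0.033, -0.999, 0.003], [-0.999, 0.033, 0.001], [-0.001, -0.003, -1.0]]
force: [0.4, -0.3, -0.5]
finger_gap: 0.0852
```

>>> send_rows(
  rows=[
    {"dp": [0.212, -3.35, 0], "dr": [0, 0, 0.0256], "jaw": 1},
    {"dp": [0.212, -3.35, 0], "dr": [0, 0, 0.0256], "jaw": 1},
    {"dp": [0.212, -3.35, 0], "dr": [0, 0, 0.0256], "jaw": 1},
    {"dp": [0.212, -3.35, 0], "dr": [0, 0, 0.0256], "jaw": 1},
    {"dp": [0.212, -3.35, 0], "dr": [0, 0, 0.0256], "jaw": 1},
    {"dp": [0.212, -3.35, 0], "dr": [0, 0, 0.0256], "jaw": 1},
    {"dp": [0.212, -3.35, 0], "dr": [0, 0, 0.0256], "jaw": 1},
    {"dp": [0.212, -3.35, 0], "dr": [0, 0, 0.0256], "jaw": 1},
    {"dp": [0.212, -3.35, 0], "dr": [0, 0, 0.0256], "jaw": 1},
    {"dp": [0.212, -3.35, 0], "dr": [0, 0, 0.0256], "jaw": 1},
    {"dp": [0.212, -3.35, 0], "dr": [0, 0, 0.0256], "jaw": 1},
    {"dp": [0.212, -3.35, 0], "dr": [0, 0, 0.0256], "jaw": 1},
    {"dp": [0, 0, 0], "dr": [0, 0, 0], "jaw": 1},
    {"dp": [0, 0, 0], "dr": [0, 0, 0], "jaw": 1},
  ],
)

```text
clock: 7.73
tcp_pos: [0.5801, -0.2111, 0.1489]
tool_rot: [[0.267, -0.964, 0.001], [-0.964, -0.267, -0.0], [0.001, -0.001, -1.0]]
force: [0.1, 0.8, 0.1]
finger_gap: 0.0855
```

Run:
```python
from h import *
im=bot.camera("top");m,c=blob(white(im),(194,226),16);print(m.sum(),ray("top",c,.067))
print(bot.observe()["tcp_pos"])
```

```text
145 [0.55583502 0.19881197 0.067     ]
[ 0.57967442 -0.20945839  0.14869055]
```

The left cap is back at its centre (y = 0.1988). Now down onto the right post and close.

>>> send_rows(
  rows=[
    {"dp": [0.1, 0.08, -1.5], "dr": [0, 0, 0], "jaw": 1},
    {"dp": [0, 0, -2], "dr": [0, 0, 0], "jaw": 1},
    {"dp": [0, 0, -2], "dr": [0, 0, 0], "jaw": 1},
    {"dp": [0, 0, -2], "dr": [0, 0, 0], "jaw": 1},
    {"dp": [0, 0, -2], "dr": [0, 0, 0], "jaw": 1},
    {"dp": [0, 0, -1.5], "dr": [0, 0, 0], "jaw": 1},
    {"dp": [0, 0, -0.5], "dr": [0, 0, 0], "jaw": 1},
    {"dp": [0, 0, 0], "dr": [0, 0, 0], "jaw": 1},
    {"dp": [0, 0, 0], "dr": [0, 0, 0], "jaw": 1},
  ],
)

```text
clock: 8.53
tcp_pos: [0.5812, -0.2074, 0.0338]
tool_rot: [[0.271, -0.962, 0.0], [-0.962, -0.271, 0.0], [-0.0, -0.0, -1.0]]
force: [0.1, -0.1, 0.8]
finger_gap: 0.0852
```

>>> send_rows(
  rows=[
    {"dp": [0, 0, 0], "dr": [0, 0, 0], "jaw": 0},
    {"dp": [0, 0, 0], "dr": [0, 0, 0], "jaw": 0},
    {"dp": [0, 0, 0], "dr": [0, 0, 0], "jaw": 0},
    {"dp": [0, 0, 0], "dr": [0, 0, 0], "jaw": 0},
    {"dp": [0, 0, 0], "dr": [0, 0, 0], "jaw": 0},
    {"dp": [0, 0, 0], "dr": [0, 0, 0], "jaw": 0},
    {"dp": [0, 0, 0], "dr": [0, 0, 0], "jaw": 0},
    {"dp": [0, 0, 0], "dr": [0, 0, 0], "jaw": 0},
    {"dp": [0, 0, 0], "dr": [0, 0, 0], "jaw": 0},
    {"dp": [0, 0, 0], "dr": [0, 0, 0], "jaw": 0},
  ],
)

```text
clock: 9.37
tcp_pos: [0.5812, -0.2085, 0.0337]
tool_rot: [[0.27, -0.963, 0.0], [-0.963, -0.27, -0.0], [0.0, -0.0, -1.0]]
force: [-0.9, 0.3, 6.3]
finger_gap: 0.0195
```

Rock 5 mm left along the foot's y (-0.27, 0.963), then right.

>>> send_rows(
  rows=[
    {"dp": [-0.028, 0.1, 0], "dr": [0, 0, 0], "jaw": 0},
    {"dp": [-0.028, 0.1, 0], "dr": [0, 0, 0], "jaw": 0},
    {"dp": [-0.028, 0.1, 0], "dr": [0, 0, 0], "jaw": 0},
    {"dp": [-0.028, 0.1, 0], "dr": [0, 0, 0], "jaw": 0},
    {"dp": [-0.028, 0.1, 0], "dr": [0, 0, 0], "jaw": 0},
    {"dp": [0, 0, 0], "dr": [0, 0, 0], "jaw": 0},
    {"dp": [0, 0, 0], "dr": [0, 0, 0], "jaw": 0},
    {"dp": [0, 0, 0], "dr": [0, 0, 0], "jaw": 0},
  ],
)

```text
clock: 10.03
tcp_pos: [0.5798, -0.2035, 0.0337]
tool_rot: [[0.27, -0.963, 0.001], [-0.963, -0.27, -0.0], [0.0, -0.001, -1.0]]
force: [0.2, 0.1, 5.2]
finger_gap: 0.0203
```

>>> send_rows(
  rows=[
    {"dp": [0.056, -0.2, 0], "dr": [0, 0, 0], "jaw": 0},
    {"dp": [0.056, -0.2, 0], "dr": [0, 0, 0], "jaw": 0},
    {"dp": [0.056, -0.2, 0], "dr": [0, 0, 0], "jaw": 0},
    {"dp": [0.056, -0.2, 0], "dr": [0, 0, 0], "jaw": 0},
    {"dp": [0.056, -0.2, 0], "dr": [0, 0, 0], "jaw": 0},
    {"dp": [0, 0, 0], "dr": [0, 0, 0], "jaw": 0},
    {"dp": [0, 0, 0], "dr": [0, 0, 0], "jaw": 0},
    {"dp": [0, 0, 0], "dr": [0, 0, 0], "jaw": 0},
  ],
)

```text
clock: 10.7
tcp_pos: [0.5826, -0.2138, 0.0337]
tool_rot: [[0.27, -0.963, 0.001], [-0.963, -0.27, -0.0], [0.001, -0.0, -1.0]]
force: [-1.3, -1.4, 5.0]
finger_gap: 0.0196
```

The right post gave with under 1 N or so of resistance, so it is the loose one. Release and rise.

>>> send_rows(
  rows=[
    {"dp": [0, 0, 0], "dr": [0, 0, 0], "jaw": 1},
    {"dp": [0, 0, 0], "dr": [0, 0, 0], "jaw": 1},
    {"dp": [0, 0, 0], "dr": [0, 0, 0], "jaw": 1},
    {"dp": [0, 0, 0], "dr": [0, 0, 0], "jaw": 1},
    {"dp": [0, 0, 0], "dr": [0, 0, 0], "jaw": 1},
    {"dp": [0, 0, 0], "dr": [0, 0, 0], "jaw": 1},
    {"dp": [0, 0, 0], "dr": [0, 0, 0], "jaw": 1},
    {"dp": [0, 0, 1], "dr": [0, 0, 0], "jaw": 1},
    {"dp": [0, 0, 2.5], "dr": [0, 0, 0], "jaw": 1},
    {"dp": [0, 0, 3], "dr": [0, 0, 0], "jaw": 1},
    {"dp": [0, 0, 3], "dr": [0, 0, 0], "jaw": 1},
    {"dp": [0, 0, 2], "dr": [0, 0, 0], "jaw": 1},
  ],
)

```text
clock: 11.7
tcp_pos: [0.5834, -0.2138, 0.1519]
tool_rot: [[0.271, -0.963, 0.003], [-0.963, -0.271, -0.001], [0.002, -0.003, -1.0]]
force: [-0.5, -0.1, -0.8]
finger_gap: 0.0854
```

>>> send_rows(
  rows=[
    {"dp": [0.041, 2.89, 0], "dr": [0, 0, 0], "jaw": 1},
    {"dp": [0.041, 2.89, 0], "dr": [0, 0, 0], "jaw": 1},
    {"dp": [0.041, 2.89, 0], "dr": [0, 0, 0], "jaw": 1},
    {"dp": [0.041, 2.89, 0], "dr": [0, 0, 0], "jaw": 1},
    {"dp": [0.041, 2.89, 0], "dr": [0, 0, 0], "jaw": 1},
    {"dp": [0.041, 2.89, 0], "dr": [0, 0, 0], "jaw": 1},
    {"dp": [0.041, 2.89, 0], "dr": [0, 0, 0], "jaw": 1},
    {"dp": [0.041, 2.89, 0], "dr": [0, 0, 0], "jaw": 1},
    {"dp": [0, 0, 0], "dr": [0, 0, 0], "jaw": 1},
    {"dp": [0, 0, 0], "dr": [0, 0, 0], "jaw": 1},
    {"dp": [0, 0, 0], "dr": [0, 0, 0], "jaw": 1},
  ],
)

```text
clock: 12.62
tcp_pos: [0.5858, 0.0176, 0.1488]
tool_rot: [[0.271, -0.962, 0.001], [-0.962, -0.271, -0.0], [0.001, -0.0, -1.0]]
force: [0.5, -0.0, -0.9]
finger_gap: 0.0851
```

Run:
```python
from h import *
im=bot.camera("top");m,c=blob(white(im),(450,212),16);print(m.sum(),c,ray("top",c,.067))
print(bot.observe()["tcp_pos"])
cv2.imwrite("pics/t2.png",im[120:320,200:500,::-1].repeat(2,0).repeat(2,1))
```

```text
157 [450.76433121 210.05732484] [ 0.58277775 -0.21321824  0.067     ]
[0.58580656 0.01708326 0.14869045]
```

View pics/t2.png

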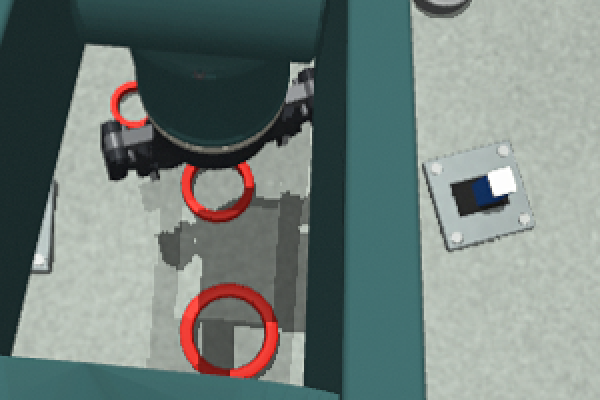

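The crop shows the loose post standing over to the right on its foot (cap at full-image 451,210) and the ring at (309,213), where I measured it before. Descend to TCP z≈0; the tips stand back when open.

>>> send_rows(
  rows=[
    {"dp": [0.1, 0.05, -1.5], "dr": [0, 0, 0], "jaw": 1},
    {"dp": [0, 0, -2.5], "dr": [0, 0, 0], "jaw": 1},
    {"dp": [0, 0, -2.5], "dr": [0, 0, 0], "jaw": 1},
    {"dp": [0, 0, -2.5], "dr": [0, 0, 0], "jaw": 1},
    {"dp": [0, 0, -2.5], "dr": [0, 0, 0], "jaw": 1},
    {"dp": [0, 0, -2], "dr": [0, 0, 0], "jaw": 1},
    {"dp": [0, 0, -1], "dr": [0, 0, 0], "jaw": 1},
    {"dp": [0, 0, -0.3], "dr": [0, 0, 0], "jaw": 1},
    {"dp": [0, 0, 0], "dr": [0, 0, 0], "jaw": 1},
    {"dp": [0, 0, 0], "dr": [0, 0, 0], "jaw": 1},
  ],
)

```text
clock: 13.5
tcp_pos: [0.5875, 0.0178, 0.0012]
tool_rot: [[0.27, -0.963, 0.001], [-0.963, -0.27, -0.0], [0.0, -0.001, -1.0]]
force: [0.4, 1.2, -0.6]
finger_gap: 0.0856
```

>>> send_rows(
  rows=[
    {"dp": [0, 0, 0], "dr": [0, 0, 0], "jaw": 0.6},
    {"dp": [0, 0, 0], "dr": [0, 0, 0], "jaw": 0.6},
    {"dp": [0, 0, 0], "dr": [0, 0, 0], "jaw": 0.6},
    {"dp": [0, 0, 0], "dr": [0, 0, 0], "jaw": 0.6},
    {"dp": [0, 0, 0], "dr": [0, 0, 0], "jaw": 0.6},
    {"dp": [0, 0, 0], "dr": [0, 0, 0], "jaw": 0.6},
    {"dp": [0, 0, 0], "dr": [0, 0, 0], "jaw": 0.6},
  ],
  grip_force=25,
)

```text
clock: 14.08
tcp_pos: [0.5877, 0.0183, 0.0017]
tool_rot: [[0.271, -0.963, 0.002], [-0.963, -0.271, -0.0], [0.001, -0.002, -1.0]]
force: [-0.7, -0.4, 5.7]
finger_gap: 0.0599
```

>>> send_rows(
  rows=[
    {"dp": [0, 0, 0.5], "dr": [0, 0, 0], "jaw": 0.6},
    {"dp": [0, 0, 1.5], "dr": [0, 0, 0], "jaw": 0.6},
    {"dp": [0, 0, 2.5], "dr": [0, 0, 0], "jaw": 0.6},
    {"dp": [0, 0, 3], "dr": [0, 0, 0], "jaw": 0.6},
    {"dp": [0, 0, 3], "dr": [0, 0, 0], "jaw": 0.6},
    {"dp": [0, 0, 1.5], "dr": [0, 0, 0], "jaw": 0.6},
    {"dp": [0, 0, 0], "dr": [0, 0, 0], "jaw": 0.6},
    {"dp": [0, 0, 0], "dr": [0, 0, 0], "jaw": 0.6},
  ],
)

```text
clock: 14.75
tcp_pos: [0.5873, 0.0184, 0.1215]
tool_rot: [[0.271, -0.963, 0.003], [-0.963, -0.271, -0.0], [0.001, -0.002, -1.0]]
force: [-0.2, 0.2, -1.3]
finger_gap: 0.06
```

Run:
```python
from h import *
s=bot.observe();print(s["tcp_pos"],s["finger_gap"],s["force"])
im=snap("scene","s3")
z=.12-.002+.0
i=bot.camera_info("scene");P=np.array(i["R"])@np.array([.587,.018,.12])+i["t"];print(P[:2]/P[2]*i["fx"]+[i["cx"],i["cy"]])
c=im[140:320,200:440,::-1];cv2.imwrite("pics/s3c.png",cv2.resize(c,None,fx=3,fy=3))
```

```text
[0.58727185 0.01842517 0.12146741] 0.059969294895873534 [-0.24892714  0.2084499  -1.32313035]
[326.34995877 222.6340373 ]
```

View pics/s3c.png

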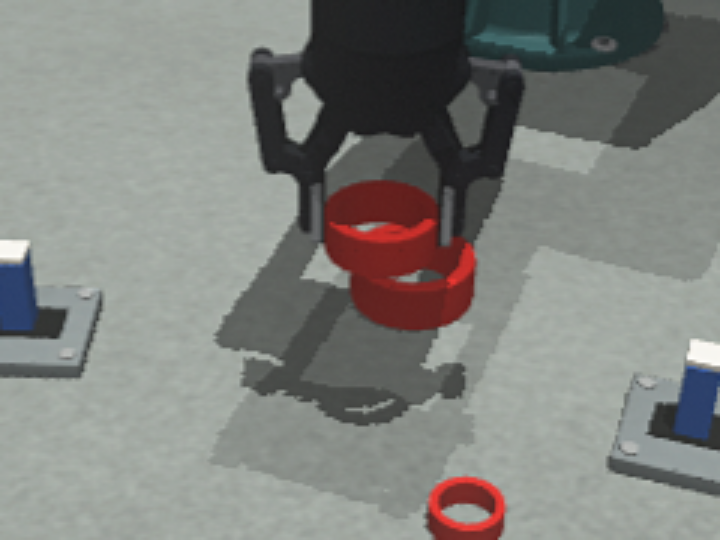

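The ring is held level between the fingers at crop (380,230). Carry it over the right post.

>>> send_rows(
  rows=[
    {"dp": [-0.03, -1.2, 0], "dr": [0, 0, 0], "jaw": 0.6},
    {"dp": [-0.06, -2.5, 0], "dr": [0, 0, 0], "jaw": 0.6},
    {"dp": [-0.06, -2.5, 0], "dr": [0, 0, 0], "jaw": 0.6},
    {"dp": [-0.06, -2.5, 0], "dr": [0, 0, 0], "jaw": 0.6},
    {"dp": [-0.06, -2.5, 0], "dr": [0, 0, 0], "jaw": 0.6},
    {"dp": [-0.06, -2.5, 0], "dr": [0, 0, 0], "jaw": 0.6},
    {"dp": [-0.06, -2.5, 0], "dr": [0, 0, 0], "jaw": 0.6},
    {"dp": [-0.06, -2.5, 0], "dr": [0, 0, 0], "jaw": 0.6},
    {"dp": [-0.06, -2.5, 0], "dr": [0, 0, 0], "jaw": 0.6},
    {"dp": [-0.02, -1.5, 0], "dr": [0, 0, 0], "jaw": 0.6},
    {"dp": [0, -0.3, 0], "dr": [0, 0, 0], "jaw": 0.6},
    {"dp": [0, 0, 0], "dr": [0, 0, 0], "jaw": 0.6},
    {"dp": [0, 0, 0], "dr": [0, 0, 0], "jaw": 0.6},
  ],
)

```text
clock: 15.88
tcp_pos: [0.5806, -0.2108, 0.1194]
tool_rot: [[0.27, -0.963, -0.002], [-0.963, -0.27, 0.002], [-0.002, 0.001, -1.0]]
force: [-0.5, -0.2, -1.2]
finger_gap: 0.0601
```

>>> send_rows(
  rows=[
    {"dp": [0.12, 0.03, -1], "dr": [0, 0, 0], "jaw": 0.6},
    {"dp": [0, 0, -1.5], "dr": [0, 0, 0], "jaw": 0.6},
    {"dp": [0, 0, -1.5], "dr": [0, 0, 0], "jaw": 0.6},
    {"dp": [0, 0, -1.5], "dr": [0, 0, 0], "jaw": 0.6},
    {"dp": [0, 0, -1.5], "dr": [0, 0, 0], "jaw": 0.6},
    {"dp": [0, 0, -1.5], "dr": [0, 0, 0], "jaw": 0.6},
    {"dp": [0, 0, -1], "dr": [0, 0, 0], "jaw": 0.6},
    {"dp": [0, 0, -0.5], "dr": [0, 0, 0], "jaw": 0.6},
    {"dp": [0, 0, 0], "dr": [0, 0, 0], "jaw": 0.6},
    {"dp": [0, 0, 0], "dr": [0, 0, 0], "jaw": 0.6},
  ],
)

```text
clock: 16.72
tcp_pos: [0.5827, -0.2109, 0.0203]
tool_rot: [[0.271, -0.963, -0.0], [-0.963, -0.271, 0.0], [-0.0, 0.0, -1.0]]
force: [0.4, 0.2, -0.2]
finger_gap: 0.0602
```

Run:
```python
from h import *
c=bot.camera("scene")[170:290,130:290,::-1];cv2.imwrite("pics/s4.png",cv2.resize(c,None,fx=4,fy=4))
```

```text
(no output)
```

View pics/s4.png

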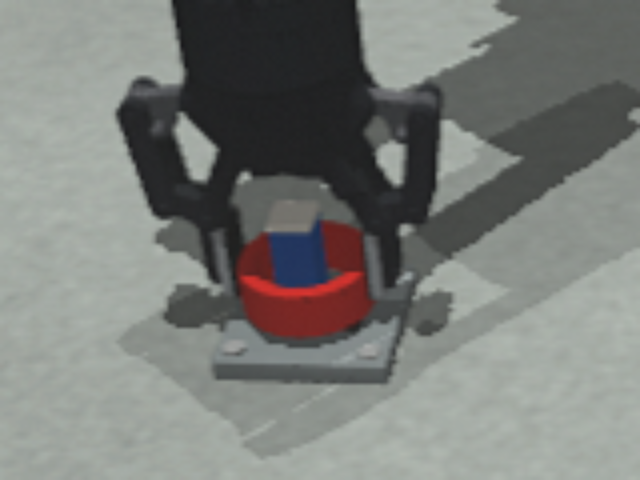

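The ring is around the post at (300,240), just above the foot. Lower it another ~5 mm.

>>> send_rows(
  rows=[
    {"dp": [0, 0, -0.25], "dr": [0, 0, 0], "jaw": 0.6},
    {"dp": [0, 0, -0.2], "dr": [0, 0, 0], "jaw": 0.6},
    {"dp": [0, 0, -0.1], "dr": [0, 0, 0], "jaw": 0.6},
    {"dp": [0, 0, 0], "dr": [0, 0, 0], "jaw": 0.6},
    {"dp": [0, 0, 0], "dr": [0, 0, 0], "jaw": 0.6},
  ],
)

```text
clock: 17.18
tcp_pos: [0.5825, -0.2114, 0.0149]
tool_rot: [[0.27, -0.963, 0.0], [-0.963, -0.27, 0.0], [-0.0, -0.0, -1.0]]
force: [0.2, 0.4, -0.1]
finger_gap: 0.0599
```

>>> send_rows(
  rows=[
    {"dp": [0, 0, -0.08], "dr": [0, 0, 0], "jaw": 0.6},
    {"dp": [0, 0, -0.07], "dr": [0, 0, 0], "jaw": 0.6},
    {"dp": [0, 0, 0], "dr": [0, 0, 0], "jaw": 0.6},
    {"dp": [0, 0, 0], "dr": [0, 0, 0], "jaw": 0.6},
  ],
)

```text
clock: 17.52
tcp_pos: [0.5827, -0.2114, 0.0138]
tool_rot: [[0.271, -0.963, 0.0], [-0.963, -0.271, -0.0], [0.0, -0.0, -1.0]]
force: [-1.2, 0.0, 4.2]
finger_gap: 0.0601
```

>>> send_rows(
  rows=[
    {"dp": [0, 0, 0], "dr": [0, 0, 0], "jaw": 0.7},
    {"dp": [0, 0, 0], "dr": [0, 0, 0], "jaw": 0.8},
    {"dp": [0, 0, 0], "dr": [0, 0, 0], "jaw": 0.9},
    {"dp": [0, 0, 0], "dr": [0, 0, 0], "jaw": 1},
    {"dp": [0, 0, 0], "dr": [0, 0, 0], "jaw": 1},
    {"dp": [0, 0, 0], "dr": [0, 0, 0], "jaw": 1},
    {"dp": [0, 0, 1], "dr": [0, 0, 0], "jaw": 1},
    {"dp": [0, 0, 2], "dr": [0, 0, 0], "jaw": 1},
    {"dp": [0, 0, 3], "dr": [0, 0, 0], "jaw": 1},
    {"dp": [0, 0, 3], "dr": [0, 0, 0], "jaw": 1},
    {"dp": [0, 0, 3], "dr": [0, 0, 0], "jaw": 1},
    {"dp": [0, 2, 2], "dr": [0, 0, 0], "jaw": 1},
    {"dp": [0, 3, 0], "dr": [0, 0, 0], "jaw": 1},
    {"dp": [0, 3, 0], "dr": [0, 0, 0], "jaw": 1},
    {"dp": [0, 3, 0], "dr": [0, 0, 0], "jaw": 1},
    {"dp": [0, 3, 0], "dr": [0, 0, 0], "jaw": 1},
    {"dp": [0, 3, 0], "dr": [0, 0, 0], "jaw": 1},
    {"dp": [0, 3, 0], "dr": [0, 0, 0], "jaw": 1},
    {"dp": [0, 0, 0], "dr": [0, 0, 0], "jaw": 1},
    {"dp": [0, 0, 0], "dr": [0, 0, 0], "jaw": 1},
  ],
)

```text
clock: 19.18
tcp_pos: [0.5824, -0.0099, 0.1539]
tool_rot: [[0.273, -0.962, 0.0], [-0.962, -0.273, -0.0], [0.0, -0.0, -1.0]]
force: [0.5, 0.3, 0.1]
finger_gap: 0.085
```

Run:
```python
from h import *
im=bot.camera("top");m,c=blob(white(im),(450,211),16);print(m.sum(),ray("top",c,.067))
a=blob(red(im),(440,215),30)[0]
pts=max(cv2.findContours(a,0,1)[0],key=len)[:,0]
w=np.array([ray("top",x,.036)[:2] for x in pts],np.float32)*1000
print(cv2.minEnclosingCircle(w))
sc=bot.camera("scene")[170:290,130:290,::-1]
cv2.imwrite("pics/f.png",cv2.resize(np.hstack([sc,im[150:270,370:530,::-1]]),None,fx=2.5,fy=2.5))
```

```text
11 [ 0.58974502 -0.23099496  0.067     ]
((581.8964233398438, -238.65679931640625), 10.262922286987305)
```

View pics/f.png

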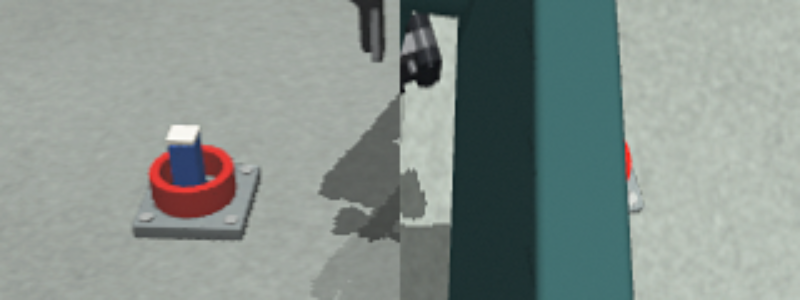

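The scene crop shows the ring flat on the foot around the leaning-over post. The arm hides the stop from the top camera, so I move it away for a numeric check.

>>> send_rows(
  rows=[
    {"dp": [0, 3, 0], "dr": [0, 0, 0], "jaw": 1},
    {"dp": [0, 3, 0], "dr": [0, 0, 0], "jaw": 1},
    {"dp": [0, 3, 0], "dr": [0, 0, 0], "jaw": 1},
    {"dp": [0, 3, 0], "dr": [0, 0, 0], "jaw": 1},
    {"dp": [0, 0, 0], "dr": [0, 0, 0], "jaw": 1},
    {"dp": [0, 0, 0], "dr": [0, 0, 0], "jaw": 1},
    {"dp": [0, 0, 0], "dr": [0, 0, 0], "jaw": 1},
  ],
)

```text
clock: 19.87
tcp_pos: [0.5828, 0.1073, 0.1533]
tool_rot: [[0.27, -0.963, 0.0], [-0.963, -0.27, -0.001], [0.001, 0.0, -1.0]]
force: [-0.7, 0.1, 1.0]
finger_gap: 0.0853
```

Run:
```python
from h import *
im=bot.camera("top");m,c=blob(white(im),(450,211),12);print(m.sum(),ray("top",c,.067))
a=blob(red(im),(440,215),30)[0]
pts=max(cv2.findContours(a,0,1)[0],key=len)[:,0]
w=np.array([ray("top",x,.036)[:2] for x in pts],np.float32)*1000
print(cv2.minEnclosingCircle(w))
p=np.array(ray("top",c,.067))[:2]-[.581,-.2083];print("post offset along foot y",p@[-.27,.963], bot.observe()["dq"])
```

```text
142 [ 0.58210544 -0.21292052  0.067     ]
((581.0391845703125, -210.24131774902344), 31.036428451538086)
post offset along foot y -0.004748026147530914 [-0.00865795  0.00036467  0.00132668  0.00181217 -0.00056274  0.0014973 ]
```

```bash
python3 -c "
from cell import bot
print(bot.sign_off())"
```

```text
the job is handed in; nothing more can be done
None
```

The job is done and handed in at about 20 s: the right post is the loose one, and the 62 mm red ring now lies over it, flat on its foot.

- **Left post (tried first):** I rocked it about 5 mm each way. It pushed back with roughly 5–7 N, and the camera showed it back at its centre after release, so it is sound.
- **Right post:** I rocked it 5 mm each way. The first stroke met almost no force. At the end of the second the reading was 1.4 N, but not in the direction of a push-back. It stayed over when released, so it is loose.
- **Ring:** I gripped it on the outside, lowered it over the right post until it touched the foot, let go and moved the arm clear.

**Last checks:**
- The ring measures 62 mm across, is centred within about 2 mm of the foot's centre, and looks flat in the scene view.
- The right post stands about 4.7 mm to the right of its centre.
- The robot was touching nothing.

One reading was slightly off: the finger gap on the ring read 60 mm instead of 62 mm. The ring held firmly, and the pictures confirm its size.

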